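Put the clean cutlery away in the cutlery tray

TASK

Put the four pieces of clean cutlery that lie on the worktop (fork, knife, tablespoon and teaspoon) away in the cutlery tray, each in the bay that already holds one of its kind. Lay every piece lengthways and fully down in its bay, not propped on a wall, a divider or across two bays, leave the pieces that are already in the tray in their bays, and do not disturb the candle and the glasses.

Things in the scene. Friction and masses are not known exactly. Their poses are not given: they have to be found in the camera images.
- tray: wooden cutlery tray, 237 x 299 mm, fixed. Origin: centre of its underside; x along the bays, y across, z up. Four equal bays, 225 mm long, 68 wide, centres at y = -109.5, -36.5, 36.5, 109.5 mm; bay floor at z = 6 mm, dividers 5 mm thick, 41 high, outer walls 6 thick, 46 high. Each bay is for one kind and holds one piece of it; which bay has which kind differs from start to start
- fork: loose table fork, 185 mm long, with four steel tines (head 23 mm wide), on the worktop. Dark wooden handle 92 mm long, 15 wide, 11 thick. Origin: middle of its length, on its underside; x along it from handle to head (the handle spans x = -92.5 to -0.5 mm), z up. Under 0.1 kg, balances near x = -20 mm: pinch the handle there from above
- knife: loose table knife, 195 mm long, with a plain steel blade 18 mm wide, lying on its flat, on the worktop. Dark wooden handle 95 mm long, 15 wide, 11 thick. Origin: middle of its length, on its underside; x along it from handle to head (the handle spans x = -97.5 to -2.5 mm), z up. Under 0.1 kg, balances near x = -20 mm: pinch the handle there from above
- spoon: loose tablespoon, 180 mm long, with an egg-shaped steel bowl 58 mm long and 37 mm wide, on the worktop. Dark wooden handle 92 mm long, 15 wide, 11 thick. Origin: middle of its length, on its underside; x along it from handle to head (the handle spans x = -90 to 2 mm), z up. Under 0.1 kg, balances near x = -20 mm: pinch the handle there from above
- teaspoon: loose teaspoon, 135 mm long, with a small steel bowl 42 mm long and 27 mm wide, on the worktop. Dark wooden handle 75 mm long, 15 wide, 11 thick. Origin: middle of its length, on its underside; x along it from handle to head (the handle spans x = -67.5 to 7.5 mm), z up. Under 0.1 kg, balances near x = -20 mm: pinch the handle there from above
- tray_fork: a second fork, the same in every way, which lies loose in the tray, in the middle of one bay and along it, handle toward the robot: it marks the bay of that kind. Same origin and axes as the loose one
- tray_knife: a second knife, the same in every way, which lies loose in the tray, in the middle of one bay and along it, handle toward the robot: it marks the bay of that kind. Same origin and axes as the loose one
- tray_spoon: a second tablespoon, the same in every way, which lies loose in the tray, in the middle of one bay and along it, handle toward the robot: it marks the bay of that kind. Same origin and axes as the loose one
- tray_teaspoon: a second teaspoon, the same in every way, which lies loose in the tray, in the middle of one bay and along it, handle toward the robot: it marks the bay of that kind. Same origin and axes as the loose one
- candle: bystander: cream candle in a clear glass, 76 mm across and 90 mm high, standing upright beyond the cutlery. Origin: centre of its underside
- glasses: bystander: pair of reading glasses, 136 x 135 x 37 mm, lying open to the left of the cutlery. Origin: centre of its underside
- cook_mixer: obstacle, fixed: white cooking mixer, 336 mm deep, 289 wide, 353 high, standing on the worktop behind and between the cutlery and the tray. Origin: centre of its underside; its x points from its control panel to its back. Carry pieces past it on the robot's side, well in front of its nearest corner

How it is judged (in metres and radians):
At the end, for the whole second after the job is handed in: Each piece lies in the bay of its kind with the tray's own (both within 30 mm of the bay's centre line), between the end walls, lengthways within 0.35 rad, level within 0.15 rad, underside less than 32 mm above the tray's underside, at rest (((y of fork in the frame of tray between -0.1395 and -0.0795 m and y of tray_fork in the frame of tray between -0.1395 and -0.0795 m) or (y of fork in the frame of tray between -0.0665 and -0.0065 m and y of tray_fork in the frame of tray between -0.0665 and -0.0065 m) or (y of fork in the frame of tray between 0.0065 and 0.0665 m and y of tray_fork in the frame of tray between 0.0065 and 0.0665 m) or (y of fork in the frame of tray between 0.0795 and 0.1395 m and y of tray_fork in the frame of tray between 0.0795 and 0.1395 m)) and x of fork in the frame of tray between -0.024 and 0.024 m and z of each of fork, tray_fork, knife, tray_knife, spoon, tray_spoon, teaspoon, tray_teaspoon in the frame of tray below 0.032 m and angle between fork's own x axis and vertical between 1.4208 and 1.7208 rad and angle between the x axis of each of fork, tray_fork, knife, tray_knife, spoon, tray_spoon, teaspoon, tray_teaspoon and the x axis of tray, either way round below 0.35 rad and linear speed of each of fork, tray_fork, knife, tray_knife, spoon, tray_spoon, teaspoon, tray_teaspoon below 0.02 m/s and angular speed of each of fork, tray_fork, knife, tray_knife, spoon, tray_spoon, teaspoon, tray_teaspoon below 0.3 rad/s and x of tray_fork in the frame of tray between -0.024 and 0.024 m and angle between tray_fork's own x axis and vertical between 1.4208 and 1.7208 rad and ((y of knife in the frame of tray between -0.1395 and -0.0795 m and y of tray_knife in the frame of tray between -0.1395 and -0.0795 m) or (y of knife in the frame of tray between -0.0665 and -0.0065 m and y of tray_knife in the frame of tray between -0.0665 and -0.0065 m) or (y of knife in the frame of tray between 0.0065 and 0.0665 m and y of tray_knife in the frame of tray between 0.0065 and 0.0665 m) or (y of knife in the frame of tray between 0.0795 and 0.1395 m and y of tray_knife in the frame of tray between 0.0795 and 0.1395 m)) and x of knife in the frame of tray between -0.019 and 0.019 m and angle between knife's own x axis and vertical between 1.4208 and 1.7208 rad and x of tray_knife in the frame of tray between -0.019 and 0.019 m and angle between tray_knife's own x axis and vertical between 1.4208 and 1.7208 rad and ((y of spoon in the frame of tray between -0.1395 and -0.0795 m and y of tray_spoon in the frame of tray between -0.1395 and -0.0795 m) or (y of spoon in the frame of tray between -0.0665 and -0.0065 m and y of tray_spoon in the frame of tray between -0.0665 and -0.0065 m) or (y of spoon in the frame of tray between 0.0065 and 0.0665 m and y of tray_spoon in the frame of tray between 0.0065 and 0.0665 m) or (y of spoon in the frame of tray between 0.0795 and 0.1395 m and y of tray_spoon in the frame of tray between 0.0795 and 0.1395 m)) and x of spoon in the frame of tray between -0.0265 and 0.0265 m and angle between spoon's own x axis and vertical between 1.4208 and 1.7208 rad and x of tray_spoon in the frame of tray between -0.0265 and 0.0265 m and angle between tray_spoon's own x axis and vertical between 1.4208 and 1.7208 rad and ((y of teaspoon in the frame of tray between -0.1395 and -0.0795 m and y of tray_teaspoon in the frame of tray between -0.1395 and -0.0795 m) or (y of teaspoon in the frame of tray between -0.0665 and -0.0065 m and y of tray_teaspoon in the frame of tray between -0.0665 and -0.0065 m) or (y of teaspoon in the frame of tray between 0.0065 and 0.0665 m and y of tray_teaspoon in the frame of tray between 0.0065 and 0.0665 m) or (y of teaspoon in the frame of tray between 0.0795 and 0.1395 m and y of tray_teaspoon in the frame of tray between 0.0795 and 0.1395 m)) and x of teaspoon in the frame of tray between -0.049 and 0.049 m and angle between teaspoon's own x axis and vertical between 1.4208 and 1.7208 rad and x of tray_teaspoon in the frame of tray between -0.049 and 0.049 m and angle between tray_teaspoon's own x axis and vertical between 1.4208 and 1.7208 rad); the robot touches nothing.
It fails at once if the candle is pushed or tipped (distance of candle from where it was at the start of the episode above 0.02 m or angle between candle's own z axis and vertical above 0.3 rad).
It fails at once if the glasses are pushed away (distance of glasses from where it was at the start of the episode above 0.02 m).
It also fails if it takes over 112 s, if anything falls off the work surface, if the arm or the gripper's body presses on something with over 40 N, if the wrist force passes 120 N, or if a joint passes its speed limit or range.

ROBOT

A 6-joint arm with a two-finger parallel gripper is mounted at the origin on a cart in front of the work surface, level with it; the furniture and walls round the work are solid. World frame = base frame: x ahead of the robot, y to its left, z up, the work surface at z = 0. Lengths are in mm, angles in rad, forces in N, time in s.
With the tool pointing down it reaches from about 275 to 750 mm from the base axis. Payload 10.2 kg.
Tool frame: the origin (TCP) lies on the centre line of the jaws, within the pads' length; the fingertips stand robot.nose_length ahead of it and the grasp point (between the pads) lies 6 mm ahead of it (robot.nose_length is the distance from the TCP to the fingertips, in mm); z points along the fingers, y is the line along which they close (so a half turn about z gives the same grasp; the last joint's range is limited). The gripper opens to 85 mm and grips with 20 to 120 N. Pads are 22 mm wide; open, the fingers measure 114 mm over their backs; the gripper's body (76 mm by 85 mm) begins 54 mm behind the grasp point. The pads swing forward as they close: fully open they stand 13 mm farther back than shut.
Start: joints at [0.902, 0.313, 1.498, -0, 1.331, -0.223], TCP at [226.382, 473.69, 256.294] pointing down, gripper open.
Joint ranges: [-2.94, 2.94], [-0.97, 2.17], [0.19, 2.56], [-1.23, 4.37], [0.02, 3.11], [-2.88, 2.88]. Speed limits (rad/s): [2.39, 2.39, 3.01, 3.14, 3.14, 3.14].

INTERFACE

Orientations are given as a unit quaternion [x, y, z, w].
In Python, from cell import robot, eyes, ticket gives the robot as it stands.
- The arm moves only by the shell command python3 -m pendant 'ROWS' [FORCE]. ROWS is a JSON list that holds a single list of rows (three levels of brackets), with 1 to 20 rows, each of 7 numbers: dx, dy, dz in mm, then a rotation vector rx, ry, rz in rad, then the opening from 0.0 (shut) to 1.0 (fully open); each row shifts and turns the commanded pose from where the row before left it, along the tool's axes as they then stand; what a row does not reach is not made up. A row lasts 1/10 s, in which the tool goes at most 50 mm and 0.15 rad, less where a joint would pass 70% of its speed; a pose out of reach is approached as far as the arm can. The fingers move at their own pace and stop on an object; FORCE is the grip in N (left out, the last holds). Time passes only in rows, so rows that do not move let the fingers close. It prints the time, the measured TCP pose, the force, the opening and the grip force at its end. Input that does not fit is refused with a message, and nothing moves.
- robot.get_state(): the state, without advancing time (a new reading comes with each control period).
- eyes.read_camera(name): name is "scene" or "top" or "wrist"; returns a dict with "image" (420x560x3 uint8, red, green, blue), "camera_matrix" (3x3 intrinsics, pixels), "position" and "rotation" of the camera in the world. Camera axes: x right, y up, looking along -z (the intrinsics and any distortion apply to the point x, -y, -z); pixel columns grow to the right and rows downward; lengths in mm; the calibration is good to about 2 mm. A picture is of the moment at which its call begins. There is no depth.
- ticket.close_job(): hands the job in; it is judged then, once.
The state is a dict: "time_s": time; "joint_pos": joint angles; "dq": joint speeds; "joint_torque": joint torques, N m; "eef_pos": TCP position; "eef_rot": TCP orientation; "wrist_force": force on the tool from outside, world axes, zero at the start; "torque": the same for the moment, N m; "finger_gap": opening from 0.0 (shut) to 1.0 (fully open); "finger_force": force on a finger pad.
Only numpy, scipy, OpenCV 4.12 (cv2) and the standard library are available. Lean on these libraries where they do the work, as an engineer would, in place of code of your own. Each camera call takes 0.05 s, during which the arm holds its last target. There are 200 camera calls.

## Working session

There is one attempt and no reset: what is moved stays moved. The work goes in short steps, Python scripts to look and compute and a shell command to move; the robot and the scene stay as the last step left them, time stands still between calls to the robot, and variables do not carry over. Pictures are saved under pics/ and viewed, at most 14 in all, crops included, and the job is handed in when it is done.

```bash
ls; mkdir -p pics
python3 - <<'E'
from cell import robot, eyes
import cv2
for n in ("top","scene"):
    r=eyes.read_camera(n); cv2.imwrite(f"pics/{n}0.png",r["image"][:,:,::-1])
    print(n,r["camera_matrix"],r["position"],r["rotation"],[k for k in r])
print(robot.nose_length, robot.get_state())
E
```

```text
pics
top [[411.82522787   0.         284.6421143 ]
 [  0.         411.82522787 207.55765029]
 [  0.           0.           1.        ]] [ 411.68195898   66.21536394 1280.52789005] [-0.06900084  0.05195313  0.71112601 -0.69773889] ['image', 'camera_matrix', 'position', 'rotation']
scene [[395.56179875   0.         276.27693524]
 [  0.         395.56179875 210.76657905]
 [  0.           0.           1.        ]] [ -82.42851402 -345.45831598  890.92608048] [ 0.33030987 -0.18250417 -0.45107961  0.80877364] ['image', 'camera_matrix', 'position', 'rotation']
25.0 {'time_s': 0.1, 'joint_pos': array([ 9.01625080e-01,  3.13386056e-01,  1.49836961e+00, -3.14012900e-05,
        1.33096956e+00, -2.23395867e-01]), 'dq': array([ 0.00130516,  0.00057088, -0.00229068, -0.00073212,  0.00261659,
        0.00124191]), 'joint_torque': array([ 4.65379548e-03, -4.12897074e+01, -2.60140818e+01, -7.15584451e-05,
        3.00109066e-03, -5.72828935e-05]), 'eef_pos': array([226.24626399, 473.52723246, 255.79316774]), 'eef_rot': array([ 2.21043118e-01,  9.75263872e-01, -5.17403765e-04, -2.30662281e-04]), 'wrist_force': array([-0.6416953 , -0.32177773,  0.29074683]), 'torque': array([-0.04716324, -0.03343365, -0.00913743]), 'finger_force': 0.0, 'finger_gap': 0.9994930952689685}
```

View pics/top0.png

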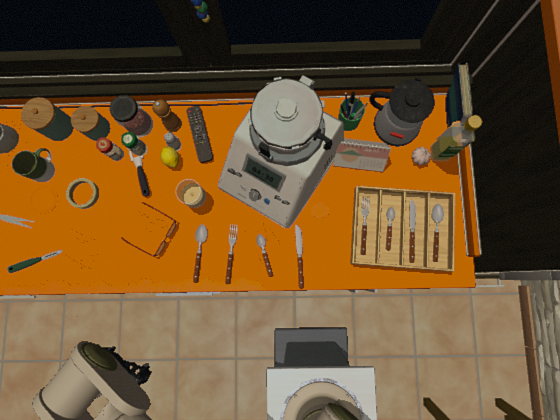

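View pics/scene0.png

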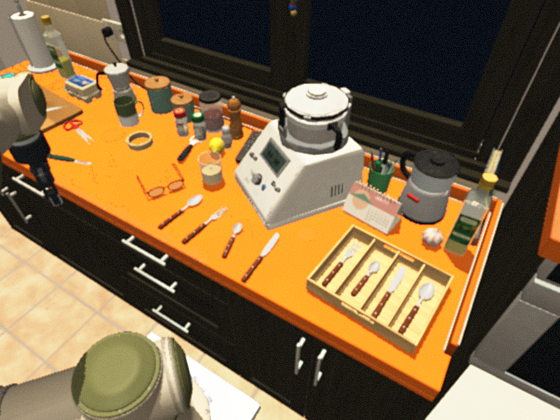

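Top view: loose spoon (200,252), fork (231,253), teaspoon (264,255) and knife (299,256) all have heads up (away from the robot). Tray at (355-453,188-270), with bays from left: fork, teaspoon, knife, spoon. The scene view agrees.

```bash
cat > h.py <<'E'
import numpy as np, cv2
from scipy.spatial.transform import Rotation as R
from cell import robot, eyes
def ray(r,uv,z):
    uv=np.atleast_2d(uv).astype(float); K=r["camera_matrix"]
    d=np.c_[(uv[:,0]-K[0,2])/K[0,0],-(uv[:,1]-K[1,2])/K[1,1],-np.ones(len(uv))]
    q=np.asarray(r["rotation"]); M=R.from_quat(q).as_matrix() if q.size==4 else q
    d=d@M.T; p=np.asarray(r["position"]); t=(z-p[2])/d[:,2]
    return (p+d*t[:,None])[:,:2]
def axis(pts):
    c=pts.mean(0); u=np.linalg.svd(pts-c,full_matrices=False)[2][0]
    if u[0]<0:u=-u
    s=(pts-c)@u; return c,u,s.min(),s.max()
E
python3 - <<'E'
from h import *
for cam in("top","scene"):
    r=eyes.read_camera(cam); im=r["image"]; hsv=cv2.cvtColor(im,cv2.COLOR_RGB2HSV)
    brown=((hsv[...,2]<130)&~((hsv[...,1]>215)&(hsv[...,2]>140))).astype(np.uint8)
    n,l,st,ce=cv2.connectedComponentsWithStats(brown)
    print(cam)
    for i in range(1,n):
        if 25<st[i,4]<500:
            v,u=np.where(l==i); p=ray(r,np.c_[u,v],8); c,a,lo,hi=axis(p)
            if 150<c[0]<600 and -450<c[1]<450: print("handle",ce[i].round(),st[i,4],c.round(1),"len",round(hi-lo),"yaw",round(np.arctan2(a[1],a[0]),3),"ends",(c+lo*a).round(),(c+hi*a).round())
    if cam=="top":
        # loose pieces: everything not orange
        no=((hsv[...,1]<190)|(hsv[...,2]<120)|(hsv[...,0]>25)).astype(np.uint8)
        n,l,st,ce=cv2.connectedComponentsWithStats(no)
        for i in range(1,n):
            if 80<st[i,4]<900 and 185<ce[i][0]<320 and 215<ce[i][1]<290:
                v,u=np.where(l==i); p=ray(r,np.c_[u,v],6); c,a,lo,hi=axis(p)
                print("piece",ce[i].round(),st[i,4],"mid",(c+a*(lo+hi)/2).round(1),"len",round(hi-lo),"yaw",round(np.arctan2(a[1],a[0]),3))
    if cam=="top": print("tray corners z46",ray(r,[[357,188],[454,192],[452,271],[352,266]],46).round())
    cv2.imwrite("pics/c_%s.png"%cam,cv2.resize(im[175:285,180:470] if cam=="top" else im[180:350,150:460],None,fx=2.5,fy=2.5,interpolation=cv2.INTER_CUBIC)[:,:,::-1])
E
```

```text
top
handle [390. 258.] 494 [ 471.  -222.1] len 377 yaw 1.037 ends [ 378. -379.] [570. -55.]
handle [422. 218.] 339 [ 592. -330.] len 236 yaw 0.058 ends [ 443. -339.] [ 679. -325.]
handle [447. 223.] 434 [ 573.6 -406.4] len 234 yaw 0.036 ends [ 436. -411.] [ 670. -403.]
handle [172. 229.] 111 [572.9 448.8] len 76 yaw -0.049 ends [543. 450.] [618. 447.]
handle [363. 240.] 146 [ 527.1 -145.7] len 91 yaw -0.098 ends [ 482. -141.] [ 572. -150.]
handle [388. 238.] 119 [ 531.  -222.8] len 75 yaw -0.127 ends [ 493. -218.] [ 568. -227.]
handle [412. 247.] 159 [ 501.2 -291.7] len 101 yaw -0.086 ends [ 456. -288.] [ 556. -296.]
handle [435. 246.] 159 [ 502.2 -364.2] len 92 yaw -0.123 ends [ 457. -359.] [ 549. -370.]
handle [198. 265.] 179 [459.4 365.6] len 135 yaw -0.148 ends [407. 374.] [540. 354.]
handle [230. 267.] 159 [450.3 267.6] len 114 yaw -0.121 ends [402. 273.] [515. 260.]
handle [267. 264.] 112 [457.6 150.8] len 87 yaw 0.265 ends [420. 141.] [504. 163.]
handle [300. 272.] 143 [430.5  50.3] len 96 yaw 0.032 ends [384.  49.] [480.  52.]
piece [199. 248.] 373 mid [496.2 363.9] len 180 y
[... 256 characters left out ...]
102.]]
scene
handle [170. 220.] 62 [448.8 366.7] len 89 yaw -0.104 ends [406. 371.] [495. 362.]
handle [194. 234.] 65 [440.3 267.8] len 87 yaw -0.098 ends [399. 272.] [486. 263.]
handle [148. 247.] 286 [331.7 348. ] len 120 yaw 1.565 ends [331. 291.] [332. 410.]
handle [252. 270.] 50 [424.4  48.1] len 94 yaw 0.025 ends [381.  47.] [475.  49.]
handle [332. 275.] 50 [ 522.5 -145.5] len 90 yaw -0.125 ends [ 482. -140.] [ 570. -151.]
handle [376. 288.] 51 [ 546.2 -260. ] len 163 yaw -0.098 ends [ 472. -253.] [ 635. -269.]
handle [361. 317.] 343 [ 448.9 -257.6] len 297 yaw 1.482 ends [ 437. -393.] [463. -98.]
handle [358. 290.] 26 [ 517.1 -221.9] len 63 yaw -0.182 ends [ 493. -218.] [ 556. -229.]
```

View pics/c_top.png

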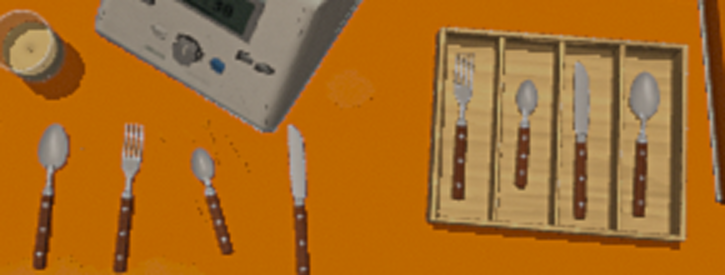

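Sizes check out: measured lengths are 180, 183, 135 and 197 mm, and the tray length about 237. Grasp points with z≈6 are spoon (476,366), fork (473,266.5), teaspoon (467,154) and knife (462,51.5). Tray yaw is about −0.11 and its centre about (556,−259.5). I'll start with the spoon.

```bash
cat > d.py <<'E'
import sys; from h import *
# usage: x y z yaw(of piece) -> remaining shift in tool axes (after the turn), and turn rz
x,y,z,yaw=map(float,sys.argv[1:5]); s=robot.get_state()
M=R.from_quat(s["eef_rot"]).as_matrix(); a=np.arctan2(M[1,1],M[0,1])
rz=-((np.pi/2+yaw-a+np.pi/2)%np.pi-np.pi/2)
d=np.array([x,y,z])-s["eef_pos"]
T=M@R.from_rotvec([0,0,rz]).as_matrix()
print("turn",round(rz,3),"tilt",np.round(M[:,2],3),"shift before turn",(M.T@d).round(1),"after",(T.T@d).round(1))
E
python3 -m pendant '[[[0, 0, 0, 0, 0, -0.087, 0.8], [0, 0, 0, 0, 0, -0.087, 0.6], [0, 0, 0, 0, 0, -0.087, 0.4], [0, 0, 0, 0, 0, -0.087, 0.4], [0, 0, 0, 0, 0, 0, 0.4]]]' 40; python3 d.py 476 366 60 -0.1
```

```text
time_s: 0.7
eef_pos: [226.4, 473.6, 256.1]
eef_rot: [0.049, 0.999, -0.0, -0.0]
wrist_force: [0.6, 0.4, 0.4]
finger_gap: 0.398
finger_force: 0.0
turn 0.003 tilt [-0. -0. -1.] shift before turn [-258.9  -82.9  196.1] after [-259.2  -82.1  196.1]
```

```bash
python3 -m pendant '[[[-20, -6.4, 8, 0, 0, 0, 0.4], [-20, -6.4, 8, 0, 0, 0, 0.4], [-20, -6.4, 8, 0, 0, 0, 0.4], [-20, -6.4, 8, 0, 0, 0, 0.4], [-20, -6.4, 8, 0, 0, 0, 0.4], [-20, -6.4, 8, 0, 0, 0, 0.4], [-20, -6.4, 8, 0, 0, 0, 0.4], [-20, -6.4, 8, 0, 0, 0, 0.4], [-20, -6.4, 8, 0, 0, 0, 0.4], [-20, -6.4, 8, 0, 0, 0, 0.4], [-20, -6.4, 8, 0, 0, 0, 0.4], [-20, -6.4, 8, 0, 0, 0, 0.4], [-19, -6, 8, 0, 0, 0, 0.4], [0, 0, 15, 0, 0, 0, 0.4], [0, 0, 15, 0, 0, 0, 0.4], [0, 0, 15, 0, 0, 0, 0.4], [0, 0, 0, 0, 0, 0, 0.4], [0, 0, 0, 0, 0, 0, 0.4]]]'; python3 d.py 476 366 30 -0.1
python3 - <<'E'
from h import *
r=eyes.read_camera("wrist"); cv2.imwrite("pics/w1.png",r["image"][:,:,::-1])
E
```

```text
time_s: 2.5
eef_pos: [476.6, 365.9, 107.5]
eef_rot: [0.049, 0.999, 0.0, 0.0]
wrist_force: [-0.3, -0.1, 0.4]
finger_gap: 0.402
finger_force: 0.0
turn 0.002 tilt [ 0.  0. -1.] shift before turn [ 0.6  0.  77.5] after [ 0.6  0.  77.5]
```

View pics/w1.png

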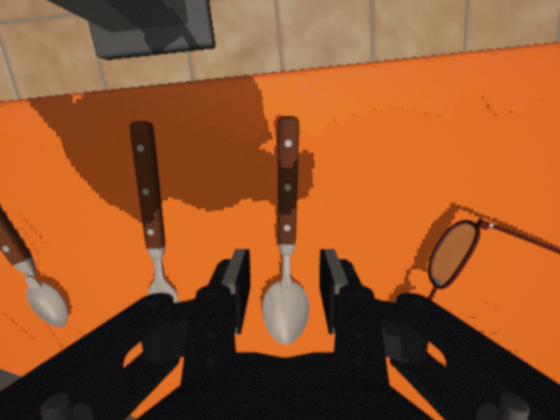

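The wrist view shows the spoon handle at column 287 and the jaws centred at about 285, so they line up. The glasses are clear on the right. Descending to grasp.

```bash
python3 -m pendant '[[[0, 0, 20, 0, 0, 0, 0.4], [0, 0, 20, 0, 0, 0, 0.4], [0, 0, 20, 0, 0, 0, 0.4], [0, 0, 12, 0, 0, 0, 0.4], [0, 0, 7, 0, 0, 0, 0.4], [0, 0, 0, 0, 0, 0, 0.0], [0, 0, 0, 0, 0, 0, 0.0], [0, 0, 0, 0, 0, 0, 0.0], [0, 0, 0, 0, 0, 0, 0.0], [0, 0, 0, 0, 0, 0, 0.0], [0, 0, 0, 0, 0, 0, 0.0]]]' 40
```

```text
time_s: 3.65
eef_pos: [476.3, 366.1, 28.9]
eef_rot: [0.049, 0.999, 0.0, 0.0]
wrist_force: [-0.4, -0.3, 3.9]
finger_gap: 0.162
finger_force: 41.3
```

```bash
python3 -m pendant '[[[0, 0, -10, 0, 0, 0, 0], [0, 0, -20, 0, 0, 0, 0], [10, 0, -20, 0, 0, 0, 0], [20, 0, -20, 0, 0, 0, 0], [20, 0, -20, 0, 0, 0, 0], [20, 0, -10, 0, 0, 0, 0], [20, 0, 0, 0, 0, 0, 0], [10, 0, 0, 0, 0, 0, 0], [0, 0, 0, 0, 0, 0, 0]]]'; python3 d.py 380 -366 130 -0.11;python3 d.py 524 -366 130 -0.11
```

```text
time_s: 4.55
eef_pos: [375.8, 375.9, 128.6]
eef_rot: [0.048, 0.999, -0.0, -0.0]
wrist_force: [0.1, -0.8, -0.6]
finger_gap: 0.157
finger_force: 40.8
turn 0.013 tilt [-0. -0. -1.] shift before turn [ -75.9 -738.    -1.4] after [ -85.6 -737.    -1.4]
turn 0.013 tilt [-0. -0. -1.] shift before turn [-219.2 -724.1   -1.4] after [-228.8 -721.2   -1.4]
```

```bash
python3 -m pendant '[[[-3, -20, 0, 0, 0, 0.013, 0], [-3, -32, 0, 0, 0, 0, 0], [-3, -32, 0, 0, 0, 0, 0], [-3, -32, 0, 0, 0, 0, 0], [-3, -32, 0, 0, 0, 0, 0], [-3, -32, 0, 0, 0, 0, 0], [-3, -32, 0, 0, 0, 0, 0], [-3, -32, 0, 0, 0, 0, 0], [-3, -32, 0, 0, 0, 0, 0], [-3, -32, 0, 0, 0, 0, 0], [-3, -32, 0, 0, 0, 0, 0], [-3, -32, 0, 0, 0, 0, 0], [-3, -32, 0, 0, 0, 0, 0], [-3, -32, 0, 0, 0, 0, 0], [-3, -32, 0, 0, 0, 0, 0], [-3, -32, 0, 0, 0, 0, 0], [-3, -32, 0, 0, 0, 0, 0], [-3, -20, 0, 0, 0, 0, 0], [0, 0, 0, 0, 0, 0, 0]]]'; python3 d.py 524 -366 130 -0.11
```

```text
time_s: 6.45
eef_pos: [369.8, -181.6, 128.4]
eef_rot: [0.057, 0.998, -0.0, 0.0]
wrist_force: [0.1, 0.1, -0.8]
finger_gap: 0.159
finger_force: 40.8
turn -0.004 tilt [ 0.001 -0.001 -1.   ] shift before turn [-174.3 -165.6   -1.4] after [-173.6 -166.3   -1.4]
```

```bash
python3 -m pendant '[[[-22, -21, 0, 0, 0, 0, 0], [-22, -21, 0, 0, 0, 0, 0], [-22, -21, 0, 0, 0, 0, 0], [-22, -21, 0, 0, 0, 0, 0], [-22, -21, 0, 0, 0, 0, 0], [-22, -21, 0, 0, 0, 0, 0], [-22, -21, 0, 0, 0, 0, 0], [-20, -19, 0, 0, 0, 0, 0], [0, 0, 0, 0, 0, 0, 0], [0, 0, 0, 0, 0, 0, 0]]]'; python3 d.py 524 -366 50 -0.11
python3 - <<'E'
from h import *
r=eyes.read_camera("wrist"); cv2.imwrite("pics/w2.png",r["image"][:,:,::-1])
E
```

```text
time_s: 7.45
eef_pos: [523.9, -362.3, 127.6]
eef_rot: [0.055, 0.998, 0.001, -0.001]
wrist_force: [-0.7, 1.3, -0.4]
finger_gap: 0.159
finger_force: 40.8
turn -0.001 tilt [-0.001  0.001 -1.   ] shift before turn [-0.6 -3.7 77.6] after [-0.6 -3.7 77.6]
```

View pics/w2.png

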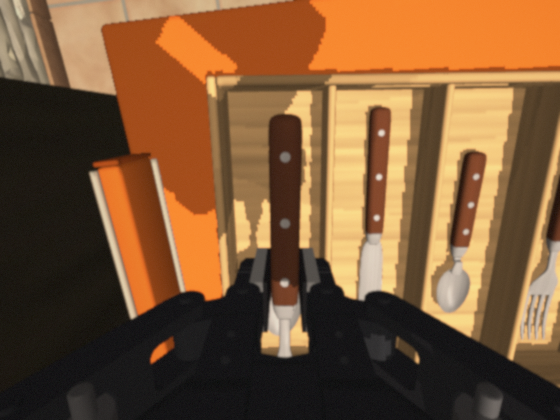

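Spoon hangs over the spoon bay, whose walls are at columns 225 and 325. It needs about 4 mm to the left, which agrees with the numbers. Lowering.

```bash
python3 -m pendant '[[[0, -3.7, 0, 0, 0, 0, 0], [0, 0, 15, 0, 0, 0, 0], [0, 0, 20, 0, 0, 0, 0], [0, 0, 20, 0, 0, 0, 0], [0, 0, 12, 0, 0, 0, 0], [0, 0, 8, 0, 0, 0, 0], [0, 0, 2, 0, 0, 0, 0], [0, 0, 0, 0, 0, 0, 0], [0, 0, 0, 0, 0, 0, 0]]]'
```

```text
time_s: 8.4
eef_pos: [523.9, -367.0, 52.1]
eef_rot: [0.055, 0.998, -0.0, 0.001]
wrist_force: [-0.2, 0.4, -0.5]
finger_gap: 0.159
finger_force: 40.8
```

```bash
python3 -m pendant '[[[0, 0, 2, 0, 0, 0, 0], [0, 0, 2, 0, 0, 0, 0], [0, 0, 0, 0, 0, 0, 0.3], [0, 0, 0, 0, 0, 0, 0.3], [0, 0, 0, 0, 0, 0, 0.3], [0, 0, -8, 0, 0, 0, 0.3], [0, 0, -15, 0, 0, 0, 0.3], [0, 0, -25, 0, 0, 0, 0.3], [0, 0, -25, 0, 0, 0, 0.3], [0, 0, -5, 0, 0, 0, 0.3], [0, 0, 0, 0, 0, 0, 0.3]]]'
python3 - <<'E'
from h import *
r=eyes.read_camera("wrist"); cv2.imwrite("pics/w3.png",r["image"][:,:,::-1])
E
python3 d.py 380 266 128 -0.098
```

```text
time_s: 9.5
eef_pos: [523.9, -366.9, 126.6]
eef_rot: [0.055, 0.998, -0.001, 0.001]
wrist_force: [0.4, -0.1, -0.1]
finger_gap: 0.302
finger_force: 0.0
turn -0.013 tilt [-0.  0. -1.] shift before turn [212.5 612.8  -2.8] after [204.7 615.5  -2.8]
```

View pics/w3.png

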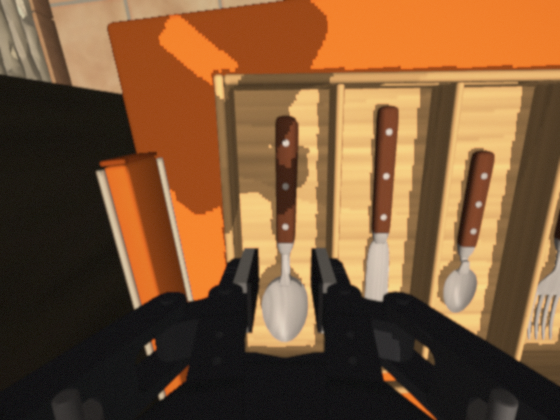

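The spoon is nested exactly on the tray's spoon, since only one spoon shows at (285,300). Next the fork.

```bash
python3 -m pendant '[[[20, 10, 0, 0, 0, 0, 0.4], [25, 25, 0, 0, 0, 0, 0.4], [25, 32, 0, 0, 0, -0.013, 0.4], [20, 35, 0, 0, 0, 0, 0.4], [4, 38, 0, 0, 0, 0, 0.4], [4, 38, 0, 0, 0, 0, 0.4], [4, 38, 0, 0, 0, 0, 0.4], [4, 38, 0, 0, 0, 0, 0.4], [4, 38, 0, 0, 0, 0, 0.4], [4, 38, 0, 0, 0, 0, 0.4], [4, 38, 0, 0, 0, 0, 0.4], [4, 38, 0, 0, 0, 0, 0.4], [4, 38, 0, 0, 0, 0, 0.4], [4, 38, 0, 0, 0, 0, 0.4], [4, 38, 0, 0, 0, 0, 0.4], [0, 32, 0, 0, 0, 0, 0.4], [0, 20, 0, 0, 0, 0, 0.4], [0, 0, 0, 0, 0, 0, 0.4]]]'; python3 d.py 473 266.5 70 -0.098
```

```text
time_s: 11.35
eef_pos: [446.3, 218.2, 124.2]
eef_rot: [0.047, 0.999, -0.0, -0.001]
wrist_force: [0.4, -0.5, 0.1]
finger_gap: 0.396
finger_force: 0.0
turn 0.003 tilt [-0.002 -0.    -1.   ] shift before turn [-22.   50.7  54.2] after [-21.9  50.7  54.2]
```

```bash
python3 -m pendant '[[[-10, 20, 10, 0, 0, 0, 0.4], [-8, 20, 20, 0, 0, 0, 0.4], [-4, 10.7, 24, 0, 0, 0, 0.4], [0, 0, 0, 0, 0, 0, 0.4], [0, 0, 0, 0, 0, 0, 0.4]]]'; python3 d.py 473 266.5 29 -0.098
python3 - <<'E'
from h import *
r=eyes.read_camera("wrist"); cv2.imwrite("pics/w4.png",r["image"][:,:,::-1])
E
```

```text
time_s: 11.85
eef_pos: [473.5, 263.9, 71.1]
eef_rot: [0.049, 0.999, -0.0, -0.001]
wrist_force: [-0.5, 0.7, 0.6]
finger_gap: 0.397
finger_force: 0.0
turn -0.0 tilt [-0.002 -0.001 -1.   ] shift before turn [ 0.7  2.6 42.1] after [ 0.7  2.6 42.1]
```

View pics/w4.png

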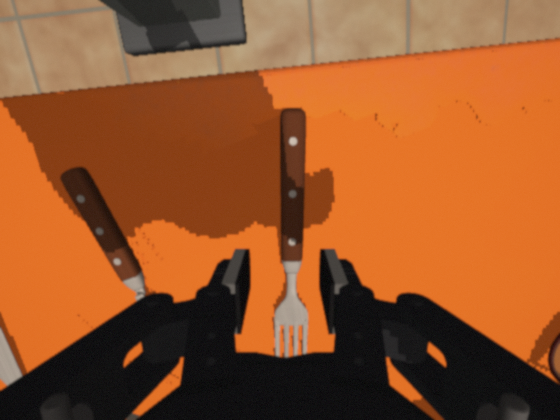

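The fork handle is at column 292 and the jaws at 285, so the 2.5 mm shift is right. Grasping, then lifting and retracting.

```bash
python3 -m pendant '[[[0.7, 2.5, 12, 0, 0, 0, 0.4], [0, 0, 20, 0, 0, 0, 0.4], [0, 0, 10, 0, 0, 0, 0.4], [0, 0, 0, 0, 0, 0, 0.0], [0, 0, 0, 0, 0, 0, 0.0], [0, 0, 0, 0, 0, 0, 0.0], [0, 0, 0, 0, 0, 0, 0.0], [0, 0, 0, 0, 0, 0, 0.0], [0, 0, 0, 0, 0, 0, 0.0], [0, 0, -10, 0, 0, 0, 0], [0, 0, -20, 0, 0, 0, 0], [10, 0, -20, 0, 0, 0, 0], [20, 0, -20, 0, 0, 0, 0], [20, 0, -20, 0, 0, 0, 0], [20, 0, -10, 0, 0, 0, 0], [20, 0, 0, 0, 0, 0, 0], [10, 0, 0, 0, 0, 0, 0], [0, 0, 0, 0, 0, 0, 0]]]'; python3 d.py 548 -148 130 -0.11
```

```text
time_s: 13.7
eef_pos: [373.3, 277.2, 129.7]
eef_rot: [0.048, 0.999, 0.0, 0.0]
wrist_force: [0.4, 0.5, -0.8]
finger_gap: 0.164
finger_force: 40.8
turn 0.013 tilt [ 0.  0. -1.] shift before turn [-2.150e+02 -4.063e+02 -3.000e-01] after [-2.203e+02 -4.035e+02 -3.000e-01]
```

```bash
python3 -m pendant '[[[-2, -20, 0, 0, 0, 0.013, 0], [-3, -32, 0, 0, 0, 0, 0], [-3, -32, 0, 0, 0, 0, 0], [-3, -32, 0, 0, 0, 0, 0], [-3, -32, 0, 0, 0, 0, 0], [-3, -32, 0, 0, 0, 0, 0], [-3, -32, 0, 0, 0, 0, 0], [-3, -32, 0, 0, 0, 0, 0], [-3, -32, 0, 0, 0, 0, 0], [-3, -32, 0, 0, 0, 0, 0], [-3, -32, 0, 0, 0, 0, 0], [-10, -32, 0, 0, 0, 0, 0], [-22, -15, 0, 0, 0, 0, 0], [-25, -8, 0, 0, 0, 0, 0], [-25, -4, 0, 0, 0, 0, 0], [-25, -4, 0, 0, 0, 0, 0], [-25, 0, 0, 0, 0, 0, 0], [-25, 0, 0, 0, 0, 0, 0], [-20, 0, 0, 0, 0, 0, 0], [0, 0, 0, 0, 0, 0, 0]]]'; python3 d.py 548 -148 48 -0.11
```

```text
time_s: 15.7
eef_pos: [539.1, -147.5, 128.9]
eef_rot: [0.055, 0.998, -0.0, 0.0]
wrist_force: [0.4, -1.0, -1.2]
finger_gap: 0.159
finger_force: 40.8
turn -0.001 tilt [ 0.001 -0.    -1.   ] shift before turn [-8.8  0.5 80.9] after [-8.8  0.5 80.9]
```

```bash
python3 -m pendant '[[[-8.8, 0.5, 0, 0, 0, 0, 0], [0, 0, 15, 0, 0, 0, 0], [0, 0, 0, 0, 0, 0, 0], [0, 0, 0, 0, 0, 0, 0]]]'; python3 d.py 548 -148 48 -0.11
python3 - <<'E'
from h import *
r=eyes.read_camera("wrist"); cv2.imwrite("pics/w5.png",r["image"][:,:,::-1])
E
```

```text
time_s: 16.1
eef_pos: [545.9, -147.2, 114.5]
eef_rot: [0.055, 0.998, 0.0, -0.0]
wrist_force: [1.3, 0.5, -0.1]
finger_gap: 0.16
finger_force: 40.8
turn -0.001 tilt [-0.001  0.    -1.   ] shift before turn [-2.2 -0.6 66.5] after [-2.2 -0.6 66.5]
```

View pics/w5.png

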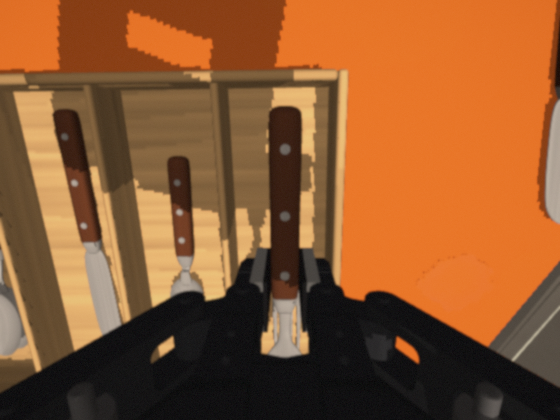

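Fork is over the fork bay (walls at columns 222–233 and 333), centred to within about 2 mm. Lowering and releasing.

```bash
python3 -m pendant '[[[-2, -1, 10, 0, 0, 0, 0], [0, 0, 20, 0, 0, 0, 0], [0, 0, 20, 0, 0, 0, 0], [0, 0, 10, 0, 0, 0, 0], [0, 0, 5, 0, 0, 0, 0], [0, 0, 1, 0, 0, 0, 0], [0, 0, 0, 0, 0, 0, 0], [0, 0, 0, 0, 0, 0, 0.3], [0, 0, 0, 0, 0, 0, 0.3], [0, 0, 0, 0, 0, 0, 0.3], [0, 0, -8, 0, 0, 0, 0.3], [0, 0, -15, 0, 0, 0, 0.3], [0, 0, -25, 0, 0, 0, 0.3], [0, 0, -25, 0, 0, 0, 0.3], [0, 0, -5, 0, 0, 0, 0.3], [0, 0, 0, 0, 0, 0, 0.3]]]'
python3 - <<'E'
from h import *
r=eyes.read_camera("wrist"); cv2.imwrite("pics/w6.png",r["image"][:,:,::-1])
E
python3 d.py 467 154 70 0.275
```

```text
time_s: 17.75
eef_pos: [548.3, -148.3, 127.0]
eef_rot: [0.055, 0.998, -0.0, 0.001]
wrist_force: [0.0, -0.7, -0.3]
finger_gap: 0.296
finger_force: 0.0
turn -0.386 tilt [-0.  0. -1.] shift before turn [113.7 291.4  56. ] after [ -4.3 312.7  56. ]
```

View pics/w6.png

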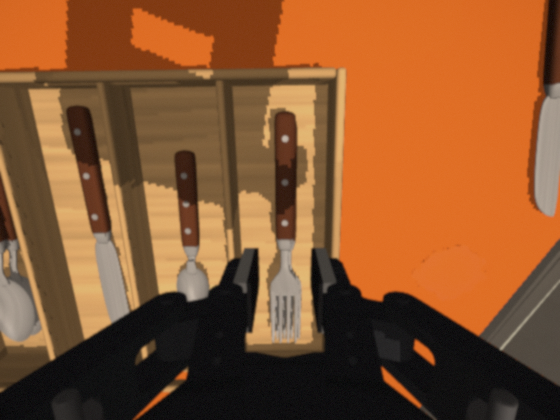

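Fork nested on the tray's fork. Next the teaspoon.

```bash
python3 -m pendant '[[[20, 0, 0, 0, 0, 0, 0.4], [28, 5, 0, 0, 0, 0, 0.4], [28, 15, 0, 0, 0, 0, 0.4], [25, 25, 0, 0, 0, 0, 0.4], [13, 32, 0, 0, 0, 0, 0.4], [0, 32, 0, 0, 0, 0, 0.4], [0, 32, 0, 0, 0, 0, 0.4], [0, 32, 0, 0, 0, 0, 0.4], [0, 32, 0, 0, 0, 0, 0.4], [0, 32, 0, 0, 0, 0, 0.4], [0, 32, 0, 0, 0, 0, 0.4], [0, 20, 0, 0, 0, 0, 0.4], [0, 0, 10, 0, 0, -0.09, 0.4], [0, 0, 15, 0, 0, -0.1, 0.4], [0, 0, 15, 0, 0, -0.1, 0.4], [0, 0, 15, 0, 0, -0.096, 0.4], [0, 0, 0, 0, 0, 0, 0.4]]]'; python3 d.py 467 154 29 0.275
```

```text
time_s: 19.5
eef_pos: [465.0, 151.4, 68.8]
eef_rot: [-0.138, 0.99, 0.0, -0.003]
wrist_force: [-0.6, 0.1, -0.1]
finger_gap: 0.4
finger_force: 0.0
turn 0.001 tilt [-0.006 -0.    -1.   ] shift before turn [-2.8  1.9 39.8] after [-2.8  1.9 39.8]
```

```bash
python3 -m pendant '[[[-2.8, 1.9, 12, 0, 0, 0, 0.4], [0, 0, 18, 0, 0, 0, 0.4], [0, 0, 10, 0, 0, 0, 0.4], [0, 0, 0, 0, 0, 0, 0.0], [0, 0, 0, 0, 0, 0, 0.0], [0, 0, 0, 0, 0, 0, 0.0], [0, 0, 0, 0, 0, 0, 0.0], [0, 0, 0, 0, 0, 0, 0.0], [0, 0, 0, 0, 0, 0, 0.0], [0, 0, -10, 0, 0, 0, 0], [0, 0, -20, 0, 0, 0, 0], [10, 0, -20, 0, 0, 0, 0], [20, 0, -20, 0, 0, 0.09, 0], [20, 0, -20, 0, 0, 0.1, 0], [20, 0, -10, 0, 0, 0.1, 0], [20, 0, 0, 0, 0, 0.096, 0], [0, 0, 0, 0, 0, 0, 0]]]'; python3 d.py 540 -221 130 -0.11
```

```text
time_s: 21.2
eef_pos: [378.9, 141.0, 132.1]
eef_rot: [0.056, 0.998, 0.0, 0.0]
wrist_force: [0.6, -0.5, -0.3]
finger_gap: 0.155
finger_force: 40.7
turn -0.002 tilt [ 0.  0. -1.] shift before turn [-200.5 -341.8    2.1] after [-199.9 -342.2    2.1]
```

```bash
python3 -m pendant '[[[-2, -20, 0, 0, 0, 0, 0], [-3, -32, 0, 0, 0, 0, 0], [-3, -32, 0, 0, 0, 0, 0], [-3, -32, 0, 0, 0, 0, 0], [-3, -32, 0, 0, 0, 0, 0], [-3, -32, 0, 0, 0, 0, 0], [-3, -32, 0, 0, 0, 0, 0], [-12, -32, 0, 0, 0, 0, 0], [-22, -30, 0, 0, 0, 0, 0], [-25, -25, 0, 0, 0, 0, 0], [-25, -20, 0, 0, 0, 0, 0], [-25, -13, 0, 0, 0, 0, 0], [-25, -10, 0, 0, 0, 0, 0], [-25, 0, 0, 0, 0, 0, 0], [-23, 0, 0, 0, 0, 0, 0], [0, 0, 0, 0, 0, 0, 0], [0, 0, 0, 0, 0, 0, 0]]]'; python3 d.py 540 -221 115 -0.11
python3 - <<'E'
from h import *
r=eyes.read_camera("wrist"); cv2.imwrite("pics/w7.png",r["image"][:,:,::-1])
E
```

```text
time_s: 22.9
eef_pos: [543.4, -221.4, 131.0]
eef_rot: [0.055, 0.999, 0.0, -0.0]
wrist_force: [-0.0, 0.6, -0.2]
finger_gap: 0.157
finger_force: 40.7
turn 0.001 tilt [-0.001  0.    -1.   ] shift before turn [ 3.4  0.1 16. ] after [ 3.4  0.1 16. ]
```

View pics/w7.png

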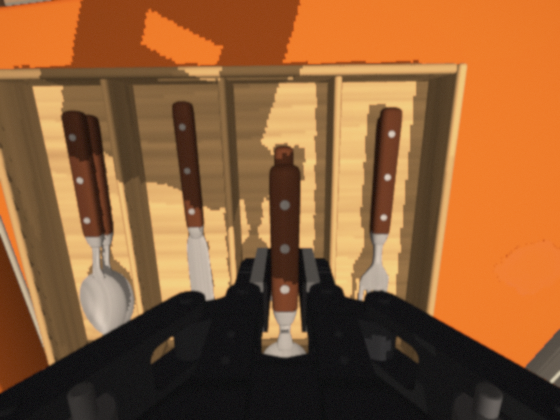

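Teaspoon is centred over its bay (walls at columns 228 and 335, piece at 285), right above the tray's teaspoon. The spoons lie stacked on the left.

```bash
python3 -m pendant '[[[3, 0, 15, 0, 0, 0, 0], [0, 0, 20, 0, 0, 0, 0], [0, 0, 20, 0, 0, 0, 0], [0, 0, 15, 0, 0, 0, 0], [0, 0, 8, 0, 0, 0, 0], [0, 0, 3, 0, 0, 0, 0], [0, 0, 0, 0, 0, 0, 0], [0, 0, 0, 0, 0, 0, 0.3], [0, 0, 0, 0, 0, 0, 0.3], [0, 0, 0, 0, 0, 0, 0.3], [0, 0, -8, 0, 0, 0, 0.3], [0, 0, -15, 0, 0, 0, 0.3], [0, 0, -25, 0, 0, 0, 0.3], [0, 0, -25, 0, 0, 0, 0.3], [0, 0, -5, 0, 0, 0, 0.3], [0, 0, 0, 0, 0, 0, 0.3]]]'; python3 d.py 461.7 51.5 70 0.037
```

```text
time_s: 24.55
eef_pos: [540.7, -221.1, 129.5]
eef_rot: [0.055, 0.998, -0.001, 0.001]
wrist_force: [-0.4, -0.5, 0.0]
finger_gap: 0.295
finger_force: 0.0
turn -0.148 tilt [ 0.002 -0.001 -1.   ] shift before turn [108.7 262.3  59. ] after [ 68.9 275.5  59. ]
```

```bash
python3 -m pendant '[[[20, 0, 0, 0, 0, 0, 0.4], [28, 5, 0, 0, 0, 0, 0.4], [28, 15, 0, 0, 0, 0, 0.4], [20, 25, 0, 0, 0, 0, 0.4], [12, 32, 0, 0, 0, 0, 0.4], [0, 32, 0, 0, 0, 0, 0.4], [0, 32, 0, 0, 0, 0, 0.4], [0, 32, 0, 0, 0, 0, 0.4], [0, 32, 0, 0, 0, 0, 0.4], [0, 32, 0, 0, 0, 0, 0.4], [0, 25, 0, 0, 0, 0, 0.4], [0, 0, 15, 0, 0, -0.05, 0.4], [0, 0, 20, 0, 0, -0.05, 0.4], [0, 0, 20, 0, 0, -0.048, 0.4], [0, 0, 0, 0, 0, 0, 0.4]]]'; python3 d.py 461.7 51.5 29 0.037
python3 - <<'E'
from h import *
r=eyes.read_camera("wrist"); cv2.imwrite("pics/w8.png",r["image"][:,:,::-1])
E
```

```text
time_s: 26.05
eef_pos: [460.1, 51.6, 70.7]
eef_rot: [-0.019, 1.0, 0.0, -0.003]
wrist_force: [0.1, -0.3, -0.1]
finger_gap: 0.402
finger_force: 0.0
turn 0.001 tilt [-0.006  0.001 -1.   ] shift before turn [-1.8 -0.2 41.7] after [-1.8 -0.2 41.7]
```

View pics/w8.png

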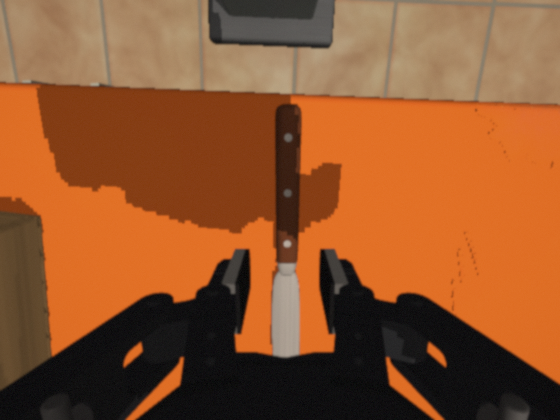

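Knife handle at column 288 lies between the jaws. Grasping it, then backing away from the mixer while lifting.

```bash
python3 -m pendant '[[[-1.8, 0, 12, 0, 0, 0, 0.4], [0, 0, 20, 0, 0, 0, 0.4], [0, 0, 9.5, 0, 0, 0, 0.4], [0, 0, 0, 0, 0, 0, 0.0], [0, 0, 0, 0, 0, 0, 0.0], [0, 0, 0, 0, 0, 0, 0.0], [0, 0, 0, 0, 0, 0, 0.0], [0, 0, 0, 0, 0, 0, 0.0], [0, 0, 0, 0, 0, 0, 0.0], [0, 0, -10, 0, 0, 0, 0], [10, 0, -15, 0, 0, 0, 0], [20, 0, -15, 0, 0, 0, 0], [20, 0, -20, 0, 0, 0, 0], [20, 0, -20, 0, 0, 0.05, 0], [15, 0, -20, 0, 0, 0.05, 0], [5, 0, 0, 0, 0, 0.048, 0], [0, 0, 0, 0, 0, 0, 0]]]'; python3 d.py 532 -294 130 -0.11
```

```text
time_s: 27.8
eef_pos: [373.6, 49.4, 132.8]
eef_rot: [0.056, 0.998, -0.0, 0.001]
wrist_force: [-0.1, -0.1, -0.8]
finger_gap: 0.157
finger_force: 40.6
turn -0.001 tilt [ 0.002 -0.    -1.   ] shift before turn [-195.5 -323.7    3.2] after [-195.1 -323.9    3.2]
```

```bash
python3 -m pendant '[[[-2, -20, 0, 0, 0, 0, 0], [-3, -32, 0, 0, 0, 0, 0], [-3, -32, 0, 0, 0, 0, 0], [-3, -32, 0, 0, 0, 0, 0], [-3, -32, 0, 0, 0, 0, 0], [-3, -32, 0, 0, 0, 0, 0], [-6, -32, 0, 0, 0, 0, 0], [-15, -32, 0, 0, 0, 0, 0], [-25, -30, 0, 0, 0, 0, 0], [-25, -25, 0, 0, 0, 0, 0], [-25, -15, 0, 0, 0, 0, 0], [-25, -10, 0, 0, 0, 0, 0], [-25, 0, 0, 0, 0, 0, 0], [-22, 0, 0, 0, 0, 0, 0], [-8, 0, 0, 0, 0, 0, 0], [0, 0, 0, 0, 0, 0, 0], [0, 0, 0, 0, 0, 0, 0]]]'; python3 d.py 532 -294 115 -0.11
python3 - <<'E'
from h import *
r=eyes.read_camera("wrist"); cv2.imwrite("pics/w9.png",r["image"][:,:,::-1])
E
```

```text
time_s: 29.5
eef_pos: [529.2, -293.9, 131.5]
eef_rot: [0.055, 0.998, 0.0, -0.0]
wrist_force: [0.2, -0.5, -1.1]
finger_gap: 0.157
finger_force: 40.6
turn -0.0 tilt [-0.001  0.001 -1.   ] shift before turn [-2.8  0.2 16.5] after [-2.8  0.2 16.5]
```

View pics/w9.png

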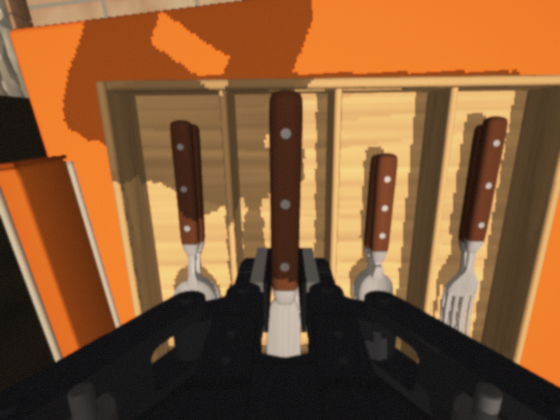

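Knife is centred over the knife bay (walls at columns 230 and 335). Lowering and releasing, then a top view for the final check.

```bash
python3 -m pendant '[[[-2.8, 0, 15, 0, 0, 0, 0], [0, 0, 20, 0, 0, 0, 0], [0, 0, 20, 0, 0, 0, 0], [0, 0, 15, 0, 0, 0, 0], [0, 0, 8, 0, 0, 0, 0], [0, 0, 4, 0, 0, 0, 0], [0, 0, 0, 0, 0, 0, 0], [0, 0, 0, 0, 0, 0, 0.3], [0, 0, 0, 0, 0, 0, 0.3], [0, 0, 0, 0, 0, 0, 0.3], [0, 0, -8, 0, 0, 0, 0.3], [0, 0, -15, 0, 0, 0, 0.3], [0, 0, -25, 0, 0, 0, 0.3], [0, 0, -25, 0, 0, 0, 0.3], [0, 0, -10, 0, 0, 0, 0.3]]]'; python3 -m pendant '[[[25, 0, -10, 0, 0, 0, 0.3], [30, 30, -10, 0, 0, 0, 0.3], [30, 32, 0, 0, 0, 0, 0.3], [30, 32, 0, 0, 0, 0, 0.3], [30, 32, 0, 0, 0, 0, 0.3], [10, 32, 0, 0, 0, 0, 0.3], [0, 32, 0, 0, 0, 0, 0.3], [0, 32, 0, 0, 0, 0, 0.3], [0, 32, 0, 0, 0, 0, 0.3], [0, 0, 0, 0, 0, 0, 0.3], [0, 0, 0, 0, 0, 0, 0.3]]]'
python3 - <<'E'
from h import *
a=eyes.read_camera("top")["image"][175:285,180:470]; b=eyes.read_camera("scene")["image"][180:350,150:460]
f=lambda i:cv2.resize(i,(760,int(760*i.shape[0]/i.shape[1])),interpolation=cv2.INTER_CUBIC)
o=np.vstack([f(a),f(b)]); o=cv2.resize(o,None,fx=.85,fy=.85); print(o.shape); cv2.imwrite("pics/fin.png",o[:600,:,::-1])
E
```

```text
time_s: 31.05
eef_pos: [533.5, -295.0, 136.5]
eef_rot: [0.055, 0.998, -0.002, 0.002]
wrist_force: [0.3, 0.6, 0.1]
finger_gap: 0.296
finger_force: 0.0
time_s: 32.15
eef_pos: [406.7, -24.6, 153.0]
eef_rot: [0.055, 0.999, -0.0, 0.0]
wrist_force: [0.1, 0.0, 0.4]
finger_gap: 0.295
finger_force: 0.0
(598, 646, 3)
```

View pics/fin.png

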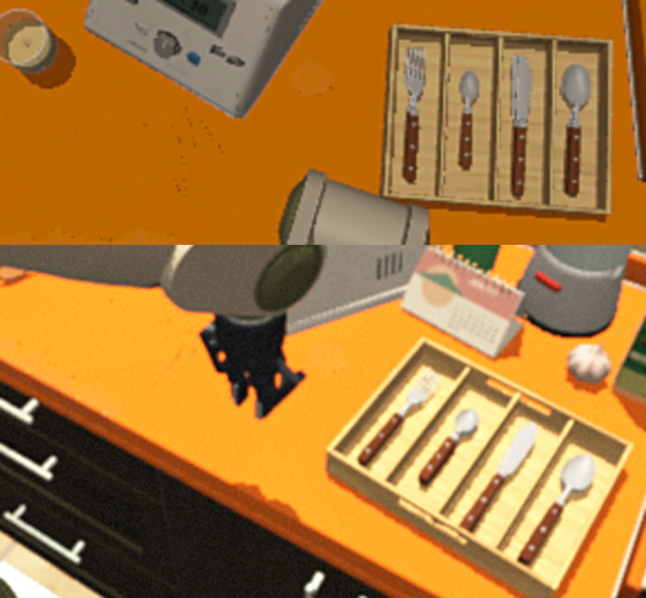

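The final view shows the worktop cleared, all four pieces stacked lengthways in the right bays, and the candle where it was. Handing in.

```bash
python3 -c "
from cell import ticket; print(ticket.close_job())"
```

```text
the job is handed in; nothing more can be done
None
```

I put the fork, knife, tablespoon and teaspoon away lengthways, each resting on top of the tray's own piece of its kind, and handed the job in at about 32 s; the hand-in gave no verdict.

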